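# Roll the drum up the loading rack and hold it at the stop

### The job

The steel roller is lying on the level foot of the inclined loading rack: with the fingertips, push it gently and steadily up the slope until it sits square against the stop plate at the top. It rolls back by itself, so keep the fingers behind it all the way and never let it run loose on the slope; the program finishes while the fingers are still pressing it against the stop. Do not grip, lift or carry the roller, and leave everything else on the bench where it is.

Things in the scene. Friction and masses are not known exactly. Their poses are not given: they have to be found in the camera images.
- roller: steel roller: smooth closed cylinder, diameter 89 mm, length 110 mm, 0.6 to 0.95 kg, too big to grip. Origin: on its axis at mid-length (the drum's centre, however it has rolled). y: the roller's axis; x and z turn as it rolls. It starts at rest across the level apron, centre 35 to 95 mm before the slope, square to the rack within 3 deg, and rolls easily
- rack: fixed loading rack, grey rails, bare steel plates. x: level, uphill, towards the stop; y across; z up. Origin: on the bench, mid-width, under the line where level apron meets slope. Apron top is 20 mm above bench, x -170 to 0; lip 10 mm high at its foot end. Side rails stand 12 mm above apron and slope, 118 mm apart inside, 134 mm outside
- deck: the rack's sloping steel plate, rising 8 deg (0.140 rad). Origin: on its top surface at the foot of the slope, mid-width. x: up the slope; y across; z square to the surface. 260 mm from origin to the stop's face. The roller's centre lies at z = 44.5 mm, and at x = 215.5 mm when it touches the stop. Left alone it rolls down; about 1 N holds it, pushing takes up to 5 N. Slippery (friction 0.3)
- stop: rigid fixed stop plate at the top of the slope, 134 mm wide, 62 mm high, 12 mm thick, square to the sloping plate. Origin: middle of the lower edge of its downhill face; axes as the deck's (x uphill, y across)
- nipple: bystander: short dark steel tube, 42 mm diameter, 70 mm high, standing beside the rack (far side from the robot); origin at the centre of its underside
- spray: bystander: bare metal spray can, 60 mm diameter, 130 mm high, standing beside the rack (far side from the robot) near its foot; origin at the centre of its underside
- wrench: bystander: steel wrench 160 mm long lying on the bench on the robot's side of the rack; origin at mid-length on its underside, x along it
- block: bystander: wooden block 90 x 45 x 40 mm, left of the rack; origin at the centre of its underside
- hammer: bystander: hammer 260 mm long lying on the bench to the right; origin on its underside, x along the handle towards the head
- mug: bystander: white mug, 80 mm across, 90 mm high, to the right of the rack's top end; origin at the centre of its underside
- billet: bystander: solid steel round, 50 mm diameter, 45 mm high, standing to the right of the rack; origin at the centre of its underside
There are look-alikes about, which are no part of the job. What is shaped like the roller but purple or yellow is not meant.

How it is judged:
By the outcome, as a careful person would: the job done as asked, in the order asked, and still so for the second after the job is handed in, while the arm keeps its last pose, push and grip.
It also fails if it takes over 42 s, if anything falls off the work surface, if the arm or the gripper's body presses on something with over 40 N, if the wrist force passes 120 N, or if a joint passes its speed limit or range.

### The arm

A 6-joint arm with a two-finger parallel gripper is mounted at the origin on the work surface. World frame = base frame: x ahead of the robot, y to its left, z up, the work surface at z = 0. Lengths are in m, angles in rad, forces in N, time in s.
With the tool pointing down it reaches from about 0.225 to 0.875 m from the base axis. Payload 3.4 kg.
Tool frame: the origin (TCP) lies at the very end of the fingers, on their centre line; the grasp point (between the pads) lies 19 mm behind it; z points along the fingers, y is the line along which they close (so a half turn about z gives the same grasp; the last joint's range is limited). The gripper opens to 85 mm and grips with 20 to 120 N. Pads are 22 mm wide; open, the fingers measure 114 mm over their backs; the gripper's body (76 mm by 85 mm) begins 54 mm behind the grasp point. The pads swing forward as they close: fully open they stand 13 mm farther back than shut.
Start: joints at [-1.399, 0.276, 1.505, -0, 1.361, -0.121], TCP at [0.166, -0.551, 0.231] pointing down, gripper open.
Joint ranges: [-2.89, 2.89], [-0.75, 2.08], [0.22, 2.7], [-1.18, 4.32], [0.11, 2.71], [-2.7, 2.7]. Speed limits (rad/s): [2.57, 2.57, 3.14, 3.14, 3.14, 3.14].

### API

Orientations are given as a unit quaternion [w, x, y, z].
In Python, from rig import manip, get_image, camera_info gives the robot as it stands. The module is installed in compiled form; this text tells all that it offers.
- The arm moves only by the shell command python3 -m crank 'ROWS' [FORCE]. ROWS is a JSON object of lists of equal length, an entry for each row: "translation": the shift along the tool's x, y, z in mm, a list of three; "roll": the turn about the tool's z in rad; "fingers": the opening, from 0 (shut) to 1 (fully open). A call has 1 to 8 rows; each row shifts and turns the commanded pose from where the row before left it, along the tool's axes as they then stand; what a row does not reach is not made up. A row lasts 1/10 s, in which the tool goes at most 50 mm and 8.59 degrees, less where a joint would pass 70% of its speed; a pose out of reach is approached as far as the arm can. A call is refused whole if a number of a shift passes 50 or a number of a turn 0.15, either way. A call with a gripper value outside its range is refused whole. The fingers move at their own pace and stop on an object; FORCE is the grip in N (left out, the last holds). Time passes only in rows, so rows that do not move let the fingers close. It gives the time, the measured TCP pose, the force, the opening and the grip force at its end, in the units of the state.
- manip.get_state(): the state, without advancing time (a new reading comes with each control period).
- get_image(name): name is "scene" or "top" or "wrist"; returns the picture (384x512x3 uint8, blue, green, red); there is no depth.
- camera_info(name): a dict with "mtx" (3x3 intrinsics, pixels), "rvec" (rotation vector, rad) and "tvec" (3), from world to camera coordinates, as OpenCV has them. Camera axes: x right, y down, z forward; pixel columns grow to the right and rows downward; lengths in m; the calibration is good to about 2 mm. The wrist camera is an equidistant fisheye: a pixel r from the principal point sees the ray r / f radians off the axis. A picture is of the moment at which its call begins: read the wrist's pose just before it. camera_info takes no time and is no camera call; for the wrist camera it gives the pose at the moment of the call.
- manip.sign_off(): hands the job in; it is judged then, once.
The state is a dict: "clock": time; "qpos": joint angles; "qd": joint speeds; "effort": joint torques, N m; "position": TCP position; "ee_rot": TCP orientation; "contact_force": force on the tool from outside, world axes, zero at the start; "moment": the same for the moment, N m; "width": finger opening in m; "gripper_force": force on a finger pad.
Only numpy, scipy, OpenCV 4.12 (cv2) and the standard library are available. Lean on these libraries where they do the work, as an engineer would, in place of code of your own. Each camera call takes 0.05 s, during which the arm holds its last target. There are 200 camera calls.

## Working session

There is one attempt and no reset: what is moved stays moved. The work goes in short steps, Python scripts to look and compute and a shell command to move; the robot and the scene stay as the last step left them, time stands still between calls to the robot, and variables do not carry over. Pictures are saved under pics/ and viewed, at most 10 in all, crops included, and the job is handed in when it is done.

```bash
mkdir -p pics; python3 - <<'E'
from rig import manip,get_image,camera_info
import cv2
for n in("scene","top"):
    im=get_image(n); cv2.imwrite(f"pics/{n}0.png",im)
    c=camera_info(n); print(n,c)
s=manip.get_state(); print(s)
E
```

```text
scene {'mtx': array([[391.32306723,   0.        , 259.75899405],
       [  0.        , 391.32306723, 191.30526654],
       [  0.        ,   0.        ,   1.        ]]), 'rvec': array([ 1.45434396,  1.96139056, -0.91242897]), 'tvec': array([ 0.14023872, -0.25604824,  1.89273328])}
top {'mtx': array([[466.67897067,   0.        , 257.13807368],
       [  0.        , 466.67897067, 186.93396905],
       [  0.        ,   0.        ,   1.        ]]), 'rvec': array([ 2.10473905, -2.16101727,  0.16235996]), 'tvec': array([0.02614894, 0.54264932, 1.4382719 ])}
{'clock': 0.1, 'qpos': array([-1.39898682e+00,  2.76523429e-01,  1.50605527e+00, -1.65305894e-05,
        1.36066555e+00, -1.21020339e-01]), 'qd': array([-0.00100579, -0.002506  , -0.00224475,  0.00193148, -0.00079823,
       -0.00033076]), 'effort': array([ 1.07447551e-03, -4.17699301e+01, -2.46404582e+01, -2.01407242e-04,
        5.71025404e-03,  7.70411447e-06]), 'position': array([ 0.16587568, -0.55004896,  0.23051152]), 'ee_rot': array([-8.25328605e-04,  9.89299880e-01,  1.45894021e-01, -2.90480510e-05]), 'contact_force': array([-0.94322445, -0.34418411, -0.04855323]), 'moment': array([0.03725718, 0.00643681, 0.02262871]), 'gripper_force': 0.0, 'width': 0.08511908676788078}
```

View pics/scene0.png

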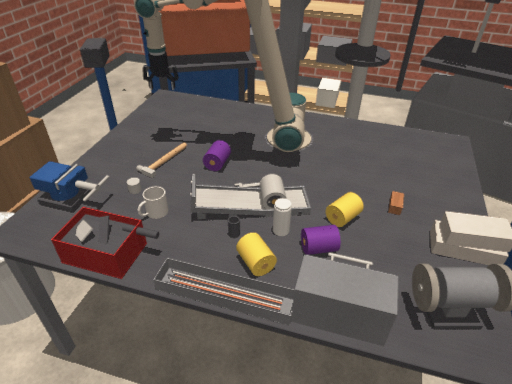

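View pics/top0.png

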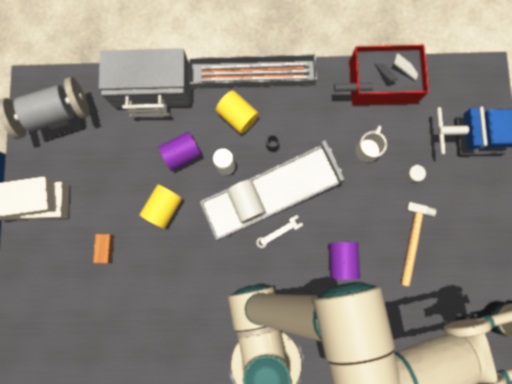

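The scene view shows the grey roller on the rack at (272,190), and the top view shows it at (246,200). The look-alikes in the top view are purple at (180,151) and (344,260), yellow at (161,206) and (237,111), and a cable drum at (45,108). I choose the bare steel one on the rack at (246,200), and check it in a close crop.

```bash
python3 - <<'E'
import cv2
im=cv2.imread("pics/top0.png")[130:250,190:350]
cv2.imwrite("pics/c1.png",cv2.resize(im,None,fx=5,fy=5,interpolation=cv2.INTER_CUBIC))
E
```

```text
(no output)
```

View pics/c1.png

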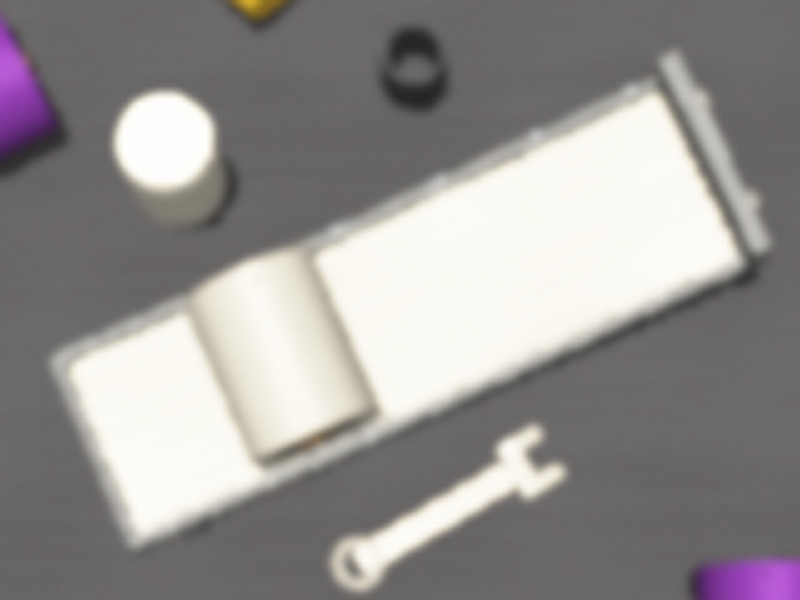

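The crop shows the plain grey roller lying across the apron, with its edges at crop (190,300)-(262,465) and (310,250)-(378,410). It is neither purple nor yellow, so the choice holds. The rack's foot corners are at (52,358) and (133,548), and the top of the stop's face runs (662,57)-(752,252).

```bash
cat > h.py <<'E'
import numpy as np,cv2
from scipy.optimize import least_squares
from rig import manip,get_image,camera_info
def proj(c,P): return cv2.projectPoints(np.array(P,float).reshape(-1,3),c["rvec"],c["tvec"],c["mtx"],None)[0][:,0]
def R2w(p,P):
    P=np.array(P,float).reshape(-1,3);c,s=np.cos(p[2]),np.sin(p[2])
    return np.c_[p[0]+c*P[:,0]-s*P[:,1],p[1]+s*P[:,0]+c*P[:,1],P[:,2]]
def cyl(x,z,yaw=0,y=0):
    t=np.linspace(0,2*np.pi,60); P=[]
    for e in(-.055,.055):
        P+= [(x+.0445*np.cos(a),e,z+.0445*np.sin(a)) for a in t]
    P=np.array(P);q=P.copy();c,s=np.cos(yaw),np.sin(yaw)
    q[:,0]=x+c*(P[:,0]-x)-s*P[:,1];q[:,1]=y+s*(P[:,0]-x)+c*P[:,1];return q
E
python3 - <<'E'
from h import *
c=camera_info("top")
M=[(-.17,.067,.031),(-.17,-.067,.031),(.2488,.067,.1176),(.2488,-.067,.1176),(.2607,.067,.1193),(.2607,-.067,.1193)]
u=np.array([(52,358),(133,548),(662,57),(752,252),(680,50),(770,243)])/5+[190,130]-.4
r=least_squares(lambda p:(proj(c,R2w(p,M))-u).ravel(),[.5,0,-1.2]);p=r.x
print("rack",p,np.round(r.fun,1))
# roller: silhouette lines: extremes along image normal
A=np.array([(190,300),(262,465)])/5+[190,130]-.4;B=np.array([(310,250),(378,410)])/5+[190,130]-.4
def f(q):
    U=proj(c,R2w(p,cyl(q[0],.0645,q[1]))).astype(np.float32); h=cv2.convexHull(U)
    return [cv2.pointPolygonTest(h,tuple(map(float,k)),True) for k in (*A,*B)]
r2=least_squares(f,[-.06,0],diff_step=1e-3,x_scale=[.01,.01]);print("roller",r2.x,r2.fun)
print("cam",-cv2.Rodrigues(c["rvec"])[0].T@c["tvec"])
np.save("p.npy",p)
for x in(-.17,-.06,0,.215):print(x,R2w(p,[(x,0,0)]))
# scene overlay check
s=camera_info("scene");im=cv2.imread("pics/scene0.png");im=cv2.resize(im,None,fx=4,fy=4,interpolation=cv2.INTER_CUBIC)
for k in proj(s,R2w(p,M)):cv2.circle(im,tuple(int(v*4+1.5) for v in k),4,(0,0,255),1)
for k in proj(s,R2w(p,cyl(r2.x[0],.0645,r2.x[1]))):cv2.circle(im,tuple(int(v*4+1.5) for v in k),1,(0,255,0),-1)
cv2.imwrite("pics/s1.png",im[620:1000,660:1340])
E
```

```text
rack [ 0.50968519  0.01410109 -1.1713209 ] [-0.4 -0.4  0.1  0.1 -0.6 -0.   0.7  0.2 -0.6 -0.3  0.7  0.3]
roller [-0.03657806  0.        ] [0.58476867 0.46559036 0.0575573  0.66731878]
cam [3.04968686e-01 1.12025425e-03 1.50690774e+00]
-0.17 [[0.44356622 0.17071616 0.        ]]
-0.06 [[0.48634908 0.069377   0.        ]]
0 [[0.50968519 0.01410109 0.        ]]
0.215 [[ 0.59330624 -0.18397092  0.        ]]
```

View pics/s1.png

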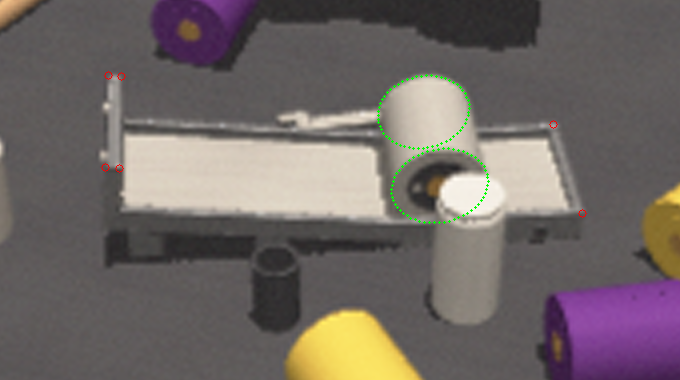

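The rack fit is good and the overlay agrees in the scene view: the red corners sit on the rack and the green outline on the roller. I'll use tool -x as uphill, so I turn the roll by about -1.68 rad first.

```bash
python3 -m crank '{"translation":[[0,0,0],[0,0,0],[0,0,0],[0,0,0],[0,0,0],[0,0,0],[0,0,0],[0,0,0]],"roll":[-0.14,-0.14,-0.14,-0.14,-0.14,-0.14,-0.14,-0.14],"fingers":[0.75,0.75,0.75,0.75,0.75,0.75,0.75,0.75]}' && python3 -m crank '{"translation":[[0,0,0],[0,0,0],[0,0,0],[0,0,0],[0,0,0]],"roll":[-0.14,-0.14,-0.14,-0.14,0],"fingers":[0.75,0.75,0.75,0.75,0.75]}'
cat > st.py <<'E'
from h import *
from scipy.spatial.transform import Rotation as Ro
p=np.load("p.npy")
s=manip.get_state();R=Ro.from_quat(s["ee_rot"],scalar_first=True).as_matrix()
d=s["position"][:2]-p[:2];c,n=np.cos(p[2]),np.sin(p[2])
print("t",round(s["clock"],2),"rack xyz mm",np.round(1000*np.array([c*d[0]+n*d[1],-n*d[0]+c*d[1],s["position"][2]]),1),"yaw err",round(float(np.arctan2(R[1,0],R[0,0])-p[2]-np.pi),4),"F rack",np.round([c*s["contact_force"][0]+n*s["contact_force"][1],-n*s["contact_force"][0]+c*s["contact_force"][1],s["contact_force"][2]],2),"w",round(s["width"],4),"tz",np.round(R[:,2],3))
E
python3 st.py
```

```text
clock: 0.9
position: [0.1659, -0.5502, 0.2308]
ee_rot: [-0.0, 0.759, 0.651, 0.0]
contact_force: [0.8, 0.3, 0.7]
width: 0.0643
gripper_force: 0.0
clock: 1.4
position: [0.1659, -0.5503, 0.2308]
ee_rot: [-0.0, 0.552, 0.834, 0.0]
contact_force: [0.3, 1.1, -1.1]
width: 0.0639
gripper_force: 0.0
t 1.4 rack xyz mm [ 386.2 -536.2  230.8] yaw err 0.0022 F rack [-0.87  0.7  -1.1 ] w 0.0639 tz [-0.     0.001 -1.   ]
```

```bash
python3 -m crank '{"translation":[[10,11,0],[21,22,0],[21,22,0],[21,22,0],[21,22,0],[21,22,0],[21,22,0],[21,22,0]],"roll":[0,0,0,0,0,0,0,0],"fingers":[0.75,0.75,0.75,0.75,0.75,0.75,0.75,0.75]}' >/dev/null&& python3 -m crank '{"translation":[[21,22,0],[21,22,0],[21,22,0],[21,22,0],[21,22,0],[21,22,0],[21,22,0],[21,22,0]],"roll":[0,0,0,0,0,0,0,0],"fingers":[0.75,0.75,0.75,0.75,0.75,0.75,0.75,0.75]}' >/dev/null && python3 -m crank '{"translation":[[21,22,0],[21,22,0],[21,22,0],[21,22,0],[21,22,0],[21,22,0],[21,22,0],[20,20,0]],"roll":[0,0,0,0,0,0,0,0],"fingers":[0.75,0.75,0.75,0.75,0.75,0.75,0.75,0.75]}' >/dev/null && python3 -m crank '{"translation":[[10,11,0],[0,0,0]],"roll":[0,0],"fingers":[0.75,0.75]}' >/dev/null; python3 st.py
```

```text
t 4.0 rack xyz mm [-118.1  -11.2  231.1] yaw err 0.0041 F rack [ 1.17  0.43 -0.15] w 0.064 tz [-0.  0. -1.]
```

```bash
python3 -m crank '{"translation":[[7,11,10],[0,0,20],[0,0,20],[0,0,20],[0,0,20],[0,0,10],[0,0,0]],"roll":[0.004,0,0,0,0,0,0],"fingers":[0.75,0.75,0.75,0.75,0.75,0.75,0.75]}' >/dev/null; python3 st.py; python3 - <<'E'
from h import *
a=cv2.resize(get_image("scene")[130:280,150:350],None,fx=2,fy=2,interpolation=cv2.INTER_CUBIC);b=get_image("wrist")
a=cv2.copyMakeBorder(a,42,42,0,0,0)
cv2.imwrite("pics/m2.png",cv2.resize(np.hstack([a,b]),None,fx=.87,fy=.87))
E
```

```text
t 4.7 rack xyz mm [-123.7   -2.1  129.7] yaw err -0.003 F rack [ 0.29 -0.28  0.99] w 0.064 tz [-0.004 -0.001 -1.   ]
```

View pics/m2.png

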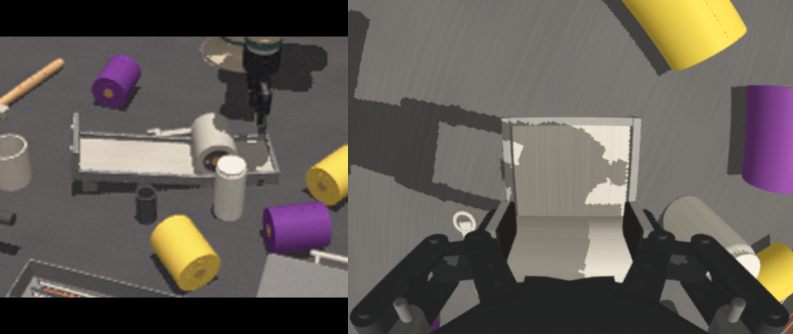

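The gripper stands behind the roller, over the apron, with the roller upright ahead of it (scene half, (212,140)). The spray can is close on the far side, so I'll check its clearance while descending.

```bash
python3 - <<'E'
from h import *
p=np.load("p.npy");c=camera_info("top");R=cv2.Rodrigues(c["rvec"])[0];C=-R.T@c["tvec"]
u=np.array([165,140])/5+[190,130]-.4
d=R.T@np.linalg.inv(c["mtx"])@[*u,1];P=C+d*(.13-C[2])/d[2]
e=P[:2]-p[:2];print("spray rack xy",np.cos(p[2])*e[0]+np.sin(p[2])*e[1],-np.sin(p[2])*e[0]+np.cos(p[2])*e[1])
E
python3 -m crank '{"translation":[[0,2,20],[0,0,20],[0,0,20],[0,0,15],[0,0,7],[0,0,0],[0,0,0]],"roll":[0,0,0,0,0,0,0],"fingers":[0.75,0.75,0.75,0.75,0.75,0.75,0.75]}' >/dev/null; python3 st.py
```

```text
spray rack xy -0.0477627087957109 0.14186389659566948
t 5.5 rack xyz mm [-123.5    2.3   50.2] yaw err -0.0016 F rack [ 0.22  0.16 -0.59] w 0.0643 tz [ 0.002  0.    -1.   ]
```

```bash
python3 -m crank '{"translation":[[-4,0,0],[-4,-1,0],[-4,-1,0],[-4,0,0],[-3,0,0],[-2,0,0],[-2,0,0],[-2,0,0]],"roll":[0,0,0,0,0,0,0,0],"fingers":[0.75,0.75,0.75,0.75,0.75,0.75,0.75,0.75]}' >/dev/null; python3 st.py;  python3 -m crank '{"translation":[[-2,0,0],[-2,0,0],[-2,0,0],[-2,0,0],[-2,0,0],[-2,0,0],[-2,0,0],[-2,0,0]],"roll":[0,0,0,0,0,0,0,0],"fingers":[0.75,0.75,0.75,0.75,0.75,0.75,0.75,0.75]}' >/dev/null; python3 st.py; python3 - <<'E'
from h import *
a=cv2.resize(get_image("scene")[140:240,180:320],None,fx=4,fy=4,interpolation=cv2.INTER_CUBIC)
cv2.imwrite("pics/m3.png",a)
E
```

```text
t 6.3 rack xyz mm [-98.7  -0.6  49.2] yaw err -0.0016 F rack [0.76 0.14 0.23] w 0.0639 tz [-0. -0. -1.]
t 7.1 rack xyz mm [-82.6  -0.6  49.3] yaw err -0.0015 F rack [-0.16 -0.1   0.7 ] w 0.0643 tz [ 0. -0. -1.]
```

View pics/m3.png

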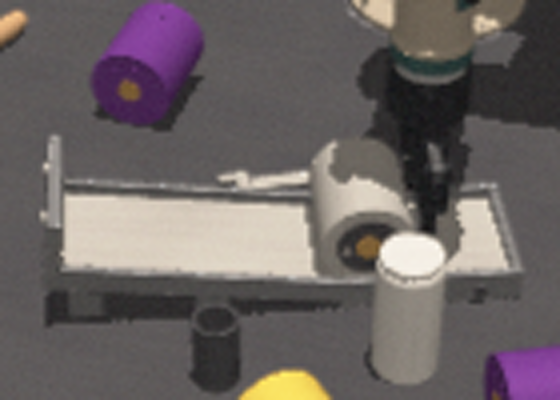

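The fingers are right behind the roller, which is upright and across the rack with its end cap at crop (370,245). I carry on steadily at 2 mm per row.

```bash
python3 -m crank '{"translation":[[-2,0,0],[-2,0,0],[-2,0,0],[-2,0,0],[-2,0,0],[-2,0,0],[-2,0,0],[-2,0,0]],"roll":[0,0,0,0,0,0,0,0],"fingers":[0.75,0.75,0.75,0.75,0.75,0.75,0.75,0.75]}' >/dev/null; python3 st.py;  python3 -m crank '{"translation":[[-2,0,0],[-2,0,0],[-2,0,0],[-2,0,-0.2],[-2,0,-0.3],[-2,0,-0.3],[-2,0,-0.3],[-2,0,-0.3]],"roll":[0,0,0,0,0,0,0,0],"fingers":[0.75,0.75,0.75,0.75,0.75,0.75,0.75,0.75]}' >/dev/null; python3 st.py;python3 -m crank '{"translation":[[-2,0,-0.3],[-2,0,-0.3],[-2,0,-0.3],[-2,0,-0.3],[-2,0,-0.3],[-2,0,-0.3],[-2,0,-0.3],[-2,0,-0.3]],"roll":[0,0,0,0,0,0,0,0],"fingers":[0.75,0.75,0.75,0.75,0.75,0.75,0.75,0.75]}' >/dev/null; python3 st.py
python3 - <<'E'
from h import *
a=cv2.resize(get_image("scene")[140:240,180:320],None,fx=4,fy=4,interpolation=cv2.INTER_CUBIC)
b=cv2.resize(get_image("top")[140:240,200:350],None,fx=4,fy=4,interpolation=cv2.INTER_CUBIC)
cv2.imwrite("pics/m4.png",cv2.resize(np.hstack([a,b]),None,fx=.68,fy=.68))
E
```

```text
t 7.95 rack xyz mm [-66.6  -0.6  49.3] yaw err -0.0015 F rack [ 0.37 -0.43 -0.03] w 0.0641 tz [ 0. -0. -1.]
t 8.75 rack xyz mm [-50.8  -0.8  50.7] yaw err -0.0016 F rack [-2.68  0.1   1.84] w 0.064 tz [-0.  0. -1.]
t 9.55 rack xyz mm [-34.7  -0.7  53.1] yaw err -0.0015 F rack [-2.9  -0.18  1.36] w 0.064 tz [-0. -0. -1.]
```

View pics/m4.png

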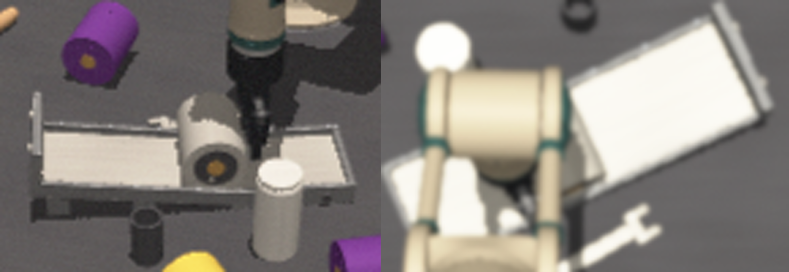

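The roller is on the slope with the fingers behind it at a steady push of about 3 N. I continue up.

```bash
python3 -m crank '{"translation":[[-2.5,0,-0.35],[-2.5,0,-0.35],[-2.5,0,-0.35],[-2.5,0,-0.35],[-2.5,0,-0.35],[-2.5,0,-0.35],[-2.5,0,-0.35],[-2.5,0,-0.35]],"roll":[0,0,0,0,0,0,0,0],"fingers":[0.75,0.75,0.75,0.75,0.75,0.75,0.75,0.75]}' >/dev/null; python3 st.py;  python3 -m crank '{"translation":[[-2.5,0,-0.35],[-2.5,0,-0.35],[-2.5,0,-0.35],[-2.5,0,-0.35],[-2.5,0,-0.35],[-2.5,0,-0.35],[-2.5,0,-0.35],[-2.5,0,-0.35]],"roll":[0,0,0,0,0,0,0,0],"fingers":[0.75,0.75,0.75,0.75,0.75,0.75,0.75,0.75]}' >/dev/null; python3 st.py; python3 -m crank '{"translation":[[-2.5,0,-0.35],[-2.5,0,-0.35],[-2.5,0,-0.35],[-2.5,0,-0.35],[-2.5,0,-0.35],[-2.5,0,-0.35],[-2.5,0,-0.35],[-2.5,0,-0.35]],"roll":[0,0,0,0,0,0,0,0],"fingers":[0.75,0.75,0.75,0.75,0.75,0.75,0.75,0.75]}' >/dev/null; python3 st.py; python3 -m crank '{"translation":[[-2.5,0,-0.35],[-2.5,0,-0.35],[-2.5,0,-0.35],[-2.5,0,-0.35],[-2.5,0,-0.35],[-2.5,0,-0.35],[-2.5,0,-0.35],[-2.5,0,-0.35]],"roll":[0,0,0,0,0,0,0,0],"fingers":[0.75,0.75,0.75,0.75,0.75,0.75,0.75,0.75]}' >/dev/null; python3 st.py
```

```text
t 10.45 rack xyz mm [-14.6  -0.7  55.9] yaw err -0.0015 F rack [-2.93  0.13  1.39] w 0.064 tz [-0. -0. -1.]
t 11.25 rack xyz mm [ 5.4 -0.8 58.7] yaw err -0.0015 F rack [-2.76  0.09  1.24] w 0.0637 tz [-0. -0. -1.]
t 12.05 rack xyz mm [25.4 -0.8 61.5] yaw err -0.0015 F rack [-3.04 -0.58  2.1 ] w 0.0636 tz [-0. -0. -1.]
t 12.85 rack xyz mm [45.4 -0.8 64.3] yaw err -0.0015 F rack [-2.49  0.98  1.67] w 0.0641 tz [ 0. -0. -1.]
```

```bash
python3 -m crank '{"translation":[[-2.5,0,-0.35],[-2.5,0,-0.35],[-2.5,0,-0.35],[-2.5,0,-0.35],[-2.5,0,-0.35],[-2.5,0,-0.35],[-2.5,0,-0.35],[-2.5,0,-0.35]],"roll":[0,0,0,0,0,0,0,0],"fingers":[0.75,0.75,0.75,0.75,0.75,0.75,0.75,0.75]}' >/dev/null; python3 st.py;  python3 -m crank '{"translation":[[-2.5,0,-0.35],[-2.5,0,-0.35],[-2.5,0,-0.35],[-2.5,0,-0.35],[-2.5,0,-0.35],[-2.5,0,-0.35],[-2.5,0,-0.35],[-2.5,0,-0.35]],"roll":[0,0,0,0,0,0,0,0],"fingers":[0.75,0.75,0.75,0.75,0.75,0.75,0.75,0.75]}' >/dev/null; python3 st.py; python3 -m crank '{"translation":[[-2.5,0,-0.35],[-2.5,0,-0.35],[-2.5,0,-0.35],[-2.5,0,-0.35],[-2.5,0,-0.35],[-2.5,0,-0.35],[-2.5,0,-0.35],[-2.5,0,-0.35]],"roll":[0,0,0,0,0,0,0,0],"fingers":[0.75,0.75,0.75,0.75,0.75,0.75,0.75,0.75]}' >/dev/null; python3 st.py; python3 -m crank '{"translation":[[-2.5,0,-0.35],[-2.5,0,-0.35],[-2.5,0,-0.35],[-2.5,0,-0.35],[-2.5,0,-0.35],[-2.5,0,-0.35],[-2.5,0,-0.35],[-2.5,0,-0.35]],"roll":[0,0,0,0,0,0,0,0],"fingers":[0.75,0.75,0.75,0.75,0.75,0.75,0.75,0.75]}' >/dev/null; python3 st.py
python3 - <<'E'
from h import *
a=cv2.resize(get_image("scene")[140:240,150:290],None,fx=4,fy=4,interpolation=cv2.INTER_CUBIC)
b=cv2.resize(get_image("top")[130:230,220:370],None,fx=4,fy=4,interpolation=cv2.INTER_CUBIC)
cv2.imwrite("pics/m5.png",cv2.resize(np.hstack([a,b]),None,fx=.68,fy=.68))
E
```

```text
t 13.65 rack xyz mm [65.4 -0.9 67.1] yaw err -0.0014 F rack [-3.43  0.62  1.19] w 0.0638 tz [-0. -0. -1.]
t 14.45 rack xyz mm [85.4 -0.9 69.9] yaw err -0.0015 F rack [-2.21  0.76  1.85] w 0.0639 tz [-0. -0. -1.]
t 15.25 rack xyz mm [105.4  -0.9  72.7] yaw err -0.0014 F rack [-2.75  0.42  1.59] w 0.0643 tz [-0. -0. -1.]
t 16.05 rack xyz mm [125.4  -1.   75.5] yaw err -0.0014 F rack [-2.32 -0.47  1.56] w 0.0641 tz [-0. -0. -1.]
```

View pics/m5.png

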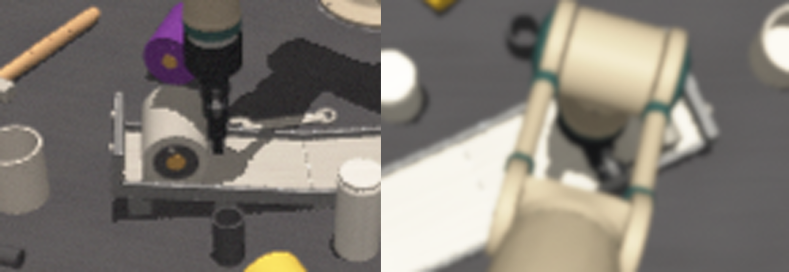

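The roller is just short of the stop, with the fingers behind it. In the scene half the stop is at (118,125) and the roller at (172,140). I do the last stretch slowly and watch the force.

```bash
python3 -m crank '{"translation":[[-2,0,-0.3],[-2,0,-0.3],[-2,0,-0.3],[-2,0,-0.3],[-2,0,-0.3],[-2,0,-0.3],[-2,0,-0.3],[-2,0,-0.3]],"roll":[0,0,0,0,0,0,0,0],"fingers":[0.75,0.75,0.75,0.75,0.75,0.75,0.75,0.75]}' >/dev/null; python3 st.py;  python3 -m crank '{"translation":[[-1,0,-0.1],[-1,0,-0.1],[-1,0,-0.2],[-1,0,-0.1]],"roll":[0,0,0,0],"fingers":[0.75,0.75,0.75,0.75]}' >/dev/null; python3 st.py; python3 -m crank '{"translation":[[-1,0,-0.1],[-1,0,-0.1],[-1,0,-0.2]],"roll":[0,0,0],"fingers":[0.75,0.75,0.75]}' >/dev/null; python3 st.py
```

```text
t 16.95 rack xyz mm [141.3  -1.   77.9] yaw err -0.0015 F rack [-2.68 -0.09  1.05] w 0.0642 tz [ 0. -0. -1.]
t 17.35 rack xyz mm [145.2  -1.   78.4] yaw err -0.0014 F rack [-2.02  0.55  1.12] w 0.0638 tz [-0. -0. -1.]
t 17.65 rack xyz mm [148.2  -1.   78.8] yaw err -0.0014 F rack [-2.35 -0.64  1.37] w 0.0638 tz [-0. -0. -1.]
```

```bash
python3 -m crank '{"translation":[[-1,0,-0.1],[-1,0,-0.1]],"roll":[0,0],"fingers":[0.75,0.75]}' >/dev/null; python3 st.py;  python3 -m crank '{"translation":[[-0.5,0,-0.1],[-0.5,0,-0.1]],"roll":[0,0],"fingers":[0.75,0.75]}' >/dev/null; python3 st.py; python3 -m crank '{"translation":[[-0.5,0,0]],"roll":[0],"fingers":[0.75]}' >/dev/null; python3 st.py
```

```text
t 17.85 rack xyz mm [150.1  -1.   79. ] yaw err -0.0016 F rack [-5.35  0.65  2.18] w 0.0641 tz [-0.  0. -1.]
t 18.05 rack xyz mm [150.1  -1.   79. ] yaw err -0.0018 F rack [-5.63  0.74  0.41] w 0.064 tz [-0.001  0.002 -1.   ]
t 18.15 rack xyz mm [150.1  -1.   79. ] yaw err -0.0019 F rack [-7.78  0.44  2.62] w 0.0639 tz [-0.001  0.003 -1.   ]
```

The stop has been reached, since the position holds while the force rises. I press a little more so both ends seat square.

```bash
python3 -m crank '{"translation":[[-0.5,0,0],[-0.5,0,0],[0,0,0],[0,0,0]],"roll":[0,0,0,0],"fingers":[0.75,0.75,0.75,0.75]}' >/dev/null; python3 st.py;  python3 -m crank '{"translation":[[-0.5,0,0],[-0.5,0,0],[0,0,0],[0,0,0],[0,0,0],[0,0,0]],"roll":[0,0,0,0,0,0],"fingers":[0.75,0.75,0.75,0.75,0.75,0.75]}' >/dev/null; python3 st.py
python3 - <<'E'
from h import *
s=manip.get_state();print(s["moment"],np.abs(s["qd"]).max())
p=np.load("p.npy");c=camera_info("scene")
a=cv2.resize(get_image("scene")[150:230,170:270],None,fx=6,fy=6,interpolation=cv2.INTER_CUBIC)
for k in proj(c,R2w(p,cyl(.2072,.0941))):cv2.circle(a,tuple(int(v) for v in (k-[170,150]+.5)*6),1,(0,255,0),-1)
cv2.imwrite("pics/m6.png",a)
E
```

```text
t 18.55 rack xyz mm [150.1  -1.   79. ] yaw err -0.002 F rack [-9.28  1.37  2.89] w 0.0639 tz [-0.002  0.004 -1.   ]
t 19.15 rack xyz mm [150.1  -1.   79. ] yaw err -0.0021 F rack [-11.44   1.48   3.8 ] w 0.0639 tz [-0.003  0.006 -1.   ]
[1.69828561 0.40279161 0.16989663] 0.0014905107330982687
```

View pics/m6.png

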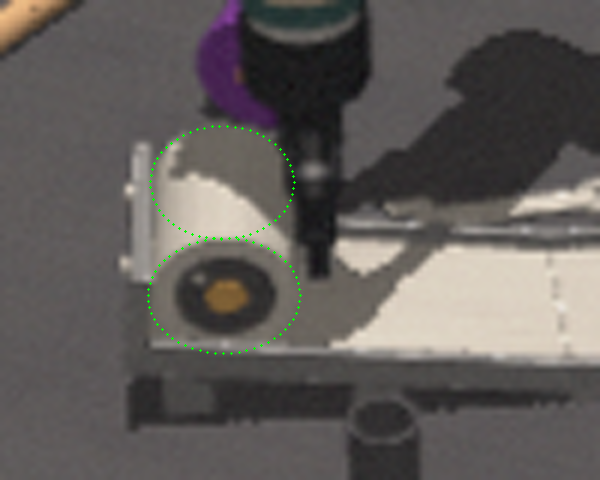

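The roller's outline matches the predicted seated pose at both ends, with its end cap at (227,296) and touching the stop at (150,220). The fingers hold it there at about 11 N, so I hand in.

```bash
python3 -c "
from rig import manip
print(manip.sign_off())"
```

```text
the job is handed in; nothing more can be done
None
```

The steel roller was pushed up the slope and sits square against the stop plate, with the fingers still pressing it at about 11 N; the job was handed in at about 19 s.

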